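Shift the gated load selector to full load

TASK

Take the load selector's lever from its idle lane (green dot) through the zigzag gate, first into the middle lane and then into the last lane, and push it fully home against the end of that lane beside the red dot, then let go. Feel for the openings in the yellow bars and do not force the lever against the gate; leave the multimeter, mug, reel and screwdriver where they are.

Things in the scene. Friction and masses are not known exactly. Their poses are not given: they have to be found in the camera images.
- selector: Grey steel load selector box, fixed to the bench, 180 (x) x 150 (y) x 134 mm high; origin under its centre, x from the robot side to the far side, y to the left, z up. Position and yaw vary. The lever's ball joint lies 40 mm above the origin, on the z axis.
- gate: Aluminium gate plate on the box, 136 x 120 x 6 mm; origin at its centre, 140 mm above the selector's origin, same axes. Its window is 68 mm (x) by 57 mm (y), centred, parted by two yellow bars along x into three lanes 15 mm wide, centred at y = +21 mm (idle lane), 0 (middle lane) and -21 mm (last lane). A green dot lies at the near end of the idle lane, a red dot at the far end of the last.
- bar_left (a point): Fixed point at gate (0, +10.5 mm), on the line of the left yellow bar (6 mm wide) between the idle and the middle lane. The bar has one opening, 18 mm long in x, that lets the stem through sideways. The middle of the opening lies anywhere from 4 to 24 mm on the far side (gate +x) of this point; it differs every time and is not reported: see it, or feel for it by pressing the lever sideways.
- bar_right (a point): Fixed point at gate (0, -10.5 mm), on the line of the right yellow bar (6 mm wide) between the middle and the last lane. Its one opening, also 18 mm long, has its middle anywhere from 4 to 24 mm on the robot side (gate -x) of this point; it differs every time and is not reported.
- lever: Steel lever stem 10 mm in diameter with a black ball knob 36 mm in diameter; origin at its ball joint, z along the stem. It passes through the gate plate's window 100 mm (vertically) above the joint. It takes about 1 N at the knob to move, has no spring and stays where it is left.
- knob (a point): Centre of the black ball knob, 175 mm from the lever's joint along the stem; about 210 mm above the bench, 70 mm clear above the gate plate.
- full_notch (a point): Where the stem's axis crosses the gate plate when the lever is fully home in the last lane: gate x = +29, y = -21 mm.
- lever_fore (a joint): Fore-aft lean of the lever, rad, 0 upright, positive away from the robot side (selector +x): the stem stands at gate x = 100 mm x tan(value). The ends of the lanes stop it at about -0.28 and +0.28. It starts between -0.27 and -0.13.
- lever_side (a joint): Sideways lean of the lever, rad, 0 upright (middle lane), positive to the left (selector +y). About +0.20 in the idle lane, where it starts, and -0.20 in the last lane.
- multimeter: Bystander: loose yellow hand multimeter lying flat, 160 x 78 x 37 mm, origin under its centre.
- mug: Bystander: loose blue mug, 76 mm wide, 90 mm high, handle to one side, origin under its centre.
- reel: Bystander: loose white plastic reel standing on its flange, 60 mm wide, 40 mm high, origin under its centre.
- screwdriver: Bystander: loose screwdriver lying on the bench at the robot's right of the box, handle towards the robot; origin on the bench, under its middle.

How it is judged:
On the way, in this order (a step that is already met when the one before it is completed fails the run):
1. the lever has come through the left bar into the middle lane (value of joint lever_side between -0.07 and 0.07 rad), for 0.1 s.
2. the lever has come through the right bar into the last lane (value of joint lever_side below -0.14 rad), for 0.1 s.
3. the lever is fully home at the far end of the last lane (value of joint lever_side below -0.14 rad and value of joint lever_fore above 0.25 rad), for 0.2 s.
At the end, for the whole second after the job is handed in: The lever rests, let go, in the last lane (sideways lean below -0.14 rad) at its far end (fore-aft lean above 0.25 rad, that is within about 4 mm of the end at the gate) (all of step 3 and velocity of joint lever_fore between -0.05 and 0.05 rad/s); the robot touches nothing.
It fails at once if the lever was forced against the gate (over 60 N at the gate, some 34 N at the knob) (contact force between lever and gate above 60 N).
It fails at once if a bystander was moved by more than 20 mm (distance of any of multimeter, mug, reel, screwdriver from where it was at the start of the episode above 0.02 m).
It also fails if it takes over 51 s, if anything falls off the work surface, if the arm or the gripper's body presses on something with over 40 N, if the wrist force passes 120 N, or if a joint passes its speed limit or range.

ROBOT

A 6-joint arm with a two-finger parallel gripper is mounted at the origin on the work surface. World frame = base frame: x ahead of the robot, y to its left, z up, the work surface at z = 0. Lengths are in m, angles in rad, forces in N, time in s.
With the tool pointing down it reaches from about 0.3 to 0.875 m from the base axis. Payload 6.4 kg.
Tool frame: the origin (TCP) lies at the very end of the fingers, on their centre line; the grasp point (between the pads) lies 19 mm behind it; z points along the fingers, y is the direction in which the jaws open and shut (so a half turn about z gives the same grasp; the last joint's range is limited). The gripper opens to 85 mm and grips with 20 to 120 N. Pads are 22 mm wide; open, the fingers measure 114 mm over their backs; the gripper's body (76 mm by 85 mm) begins 54 mm behind the grasp point. The pads swing forward as they close: fully open they stand 13 mm farther back than shut.
Start: joints at [0.904, 0.181, 1.607, -0, 1.354, -0.206], TCP at [0.256, 0.515, 0.231] pointing down, gripper open.
Joint ranges: [-2.99, 2.99], [-0.89, 2.07], [0.3, 2.58], [-1.14, 4.28], [0, 2.63], [-3.12, 3.12]. Speed limits (rad/s): [2.57, 2.57, 3.01, 3.14, 3.14, 3.14].

INTERFACE

Orientations are given as a unit quaternion [w, x, y, z].
In Python, from station import env gives the robot as it stands.
- The arm moves only by the tool send_rows, never from a script. Its argument "targets" is one flat list of numbers, 4 for each row, row after row: the shift along the tool's x, y, z in units of 50 mm (1.0 is 50 mm), then the turn about the tool's z in units of 8 degrees (1.0 is 8 degrees). In form: [x, y, z, twist, x, y, z, twist, ...]. A call has 1 to 10 rows; each row is the pose to reach, as a shift and turn from the pose measured when the call began, along the tool's axes at that moment; what a row does not reach only later rows make up. A row lasts 1/8 s, in which the tool goes at most 62.5 mm and 10.7 degrees, less where a joint would pass 70% of its speed; a pose out of reach is approached as far as the arm can. A call with a gripper value outside its range is refused whole. "grip" is the opening, from 0 (shut) to 1 (fully open), set as the call begins (left out, the last holds). The fingers move at their own pace and stop on an object; "squeeze" is the grip in N (left out, the last holds). Time passes only in rows, so rows that repeat a pose let the fingers close. It gives the time, the measured TCP pose, the force and the opening at its end, in the units of the state.
- env.observe(): the state, without advancing time (a new reading comes with each control period).
- env.get_image(name): name is "scene" or "top"; returns (picture, depth): 384x512x3 uint8, blue, green, red; 384x512 float32, m along the optical axis (not along the pixel's ray), 0 where there is no reading.
- env.calibration(name): a dict with "K" (3x3 intrinsics, pixels), "rvec" (rotation vector, rad) and "tvec" (3), from world to camera coordinates, as OpenCV has them. Camera axes: x right, y down, z forward; pixel columns grow to the right and rows downward; lengths in m; the calibration is good to about 2 mm. A picture is of the moment at which its call begins. calibration takes no time and is no camera call.
- env.finish_job(): hands the job in, once; it reports no verdict.
The state is a dict: "time": time; "q": joint angles; "qvel": joint speeds; "joint_efforts": joint torques, N m; "tcp_pos": TCP position; "orientation": TCP orientation; "wrist_force": force on the tool from outside, world axes, zero at the start; "wrist_torque": the same for the moment, N m; "opening": finger opening in m.
Only numpy, scipy, OpenCV 4.12 (cv2) and the standard library are available. Lean on these libraries where they do the work, as an engineer would, in place of code of your own. Each camera call takes 0.05 s, during which the arm holds its last target. There are 200 camera calls.

## Working session

There is one attempt and no reset: what is moved stays moved. The work goes in short steps, Python scripts to look and compute and a tool call to move; the robot and the scene stay as the last step left them, time stands still between calls to the robot, and variables do not carry over. Pictures are saved under pics/ and viewed, about 8 in all and at most 12, crops included, and the job is handed in when it is done.

Besides the shell and the picture viewer there is one more tool, called after "Emit:" by a JSON object that holds its "fn" and its "kwargs", one argument or row to a line. send_rows: Moves the arm, as the interface text tells. Its arguments: {"type":"object","properties":{"targets":{"type":"array"},"grip":{"type":"number"},"squeeze":{"type":"number"}},"required":["targets"]}

```bash
mkdir -p pics; ls; python3 - <<'E'
from station import env
import cv2,numpy as np
o=env.observe();print({k:np.round(v,3) for k,v in o.items()})
for n in("scene","top"):
    p,d=env.get_image(n);c=env.calibration(n);np.savez(f"pics/{n}0.npz",p=p,d=d,**{k:np.array(c[k]) for k in("K","rvec","tvec")})
    cv2.imwrite(f"pics/{n}0.png",p)
    R=cv2.Rodrigues(np.array(c["rvec"],float))[0];print(n,-R.T@np.array(c["tvec"]).ravel(),np.round(R,2).tolist(),c["K"])
a=cv2.imread("pics/scene0.png");b=cv2.imread("pics/top0.png")
E
```

```text
pics
{'time': np.float64(0.0), 'q': array([ 0.904,  0.182,  1.608,  0.   ,  1.354, -0.206]), 'qvel': array([-0.002,  0.001, -0.002,  0.   ,  0.001, -0.003]), 'joint_efforts': array([ 0.0000e+00, -4.4487e+01, -3.5135e+01, -0.0000e+00,  9.0000e-03,
        0.0000e+00]), 'tcp_pos': array([0.255, 0.515, 0.23 ]), 'orientation': array([-0.   ,  0.228,  0.974, -0.001]), 'wrist_force': array([ 0.545,  0.102, -0.001]), 'wrist_torque': array([ 0.015, -0.019,  0.04 ]), 'opening': np.float64(0.085)}
scene [ 1.04794091 -0.43107854  1.08779417] [[0.69, 0.72, 0.01], [0.6, -0.57, -0.56], [-0.4, 0.39, -0.83]] [[392.77150323   0.         261.07911293]
 [  0.         392.77150323 186.89316105]
 [  0.           0.           1.        ]]
top [0.42678241 0.00344311 1.34226114] [[-0.01, -1.0, 0.0], [-0.99, 0.01, -0.13], [0.13, -0.0, -0.99]] [[392.15032706   0.         249.68465852]
 [  0.         392.15032706 195.08047098]
 [  0.           0.           1.        ]]
```

View pics/scene0.png

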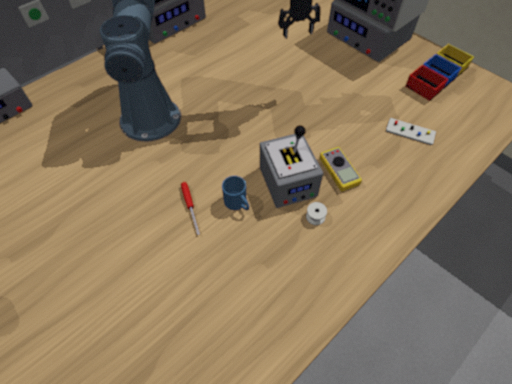

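View pics/top0.png

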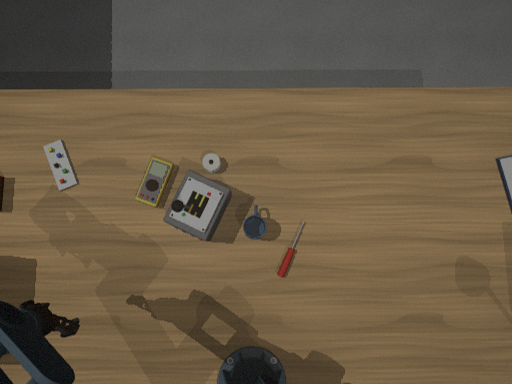

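The scene view shows the selector near (290,168) and the top view shows it near (198,205), with the multimeter, reel and mug around it. Next I'll enlarge the gate in both views.

```bash
python3 - <<'E'
import cv2,numpy as np
a=cv2.imread("pics/top0.png")[165:245,160:236];b=cv2.imread("pics/scene0.png")[120:210,255:327]
f=lambda i:cv2.resize(i,None,fx=5.2,fy=5.2,interpolation=cv2.INTER_CUBIC)
a,b=f(a),f(b)
h=max(a.shape[0],b.shape[0]);o=np.zeros((h,a.shape[1]+b.shape[1],3),np.uint8)
o[:a.shape[0],:a.shape[1]]=a;o[:b.shape[0],a.shape[1]:]=b
cv2.imwrite("pics/c1.png",o);print(o.shape,a.shape)
E
```

```text
(468, 769, 3) (416, 395, 3)
```

View pics/c1.png

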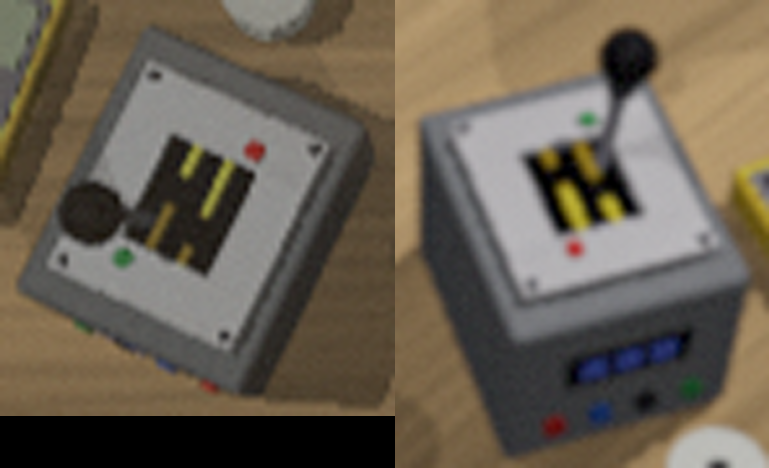

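The top crop shows:
- The window corners are (174,135), (255,172), (208,275) and (127,238).
- The left-bar opening runs from (187,178) to (171,203), and the right-bar opening from (207,218) to (190,245).
- The knob is at (91,212) in the top part and (628,58) in the scene part.

```bash
cat > h.py <<'E'
import cv2,numpy as np
from scipy.optimize import least_squares
C={n:np.load(f"pics/{n}0.npz") for n in("top","scene")}
def px(n,u): # crop -> image px
    u=np.atleast_2d(np.array(u,float)); s=5.2
    return (u-([395,0] if n=="scene" else [0,0])+.5)/s-.5+([160,165] if n=="top" else [255,120])
def ray(n,p):
    c=C[n];R=cv2.Rodrigues(c["rvec"])[0];u=cv2.undistortPoints(np.array(p,float).reshape(-1,1,2),c["K"],None)[:,0]
    return -R.T@c["tvec"].ravel(),np.c_[u,np.ones(len(u))]@R
def onz(n,p,z):
    o,d=ray(n,p);return o+d*((z-o[2])/d[:,2])[:,None]
def tri(pt,ps):
    (o1,d1),(o2,d2)=ray("top",pt),ray("scene",ps);r=[]
    for a,b in zip(d1,d2):
        s=np.linalg.lstsq(np.c_[a,-b],o2-o1,rcond=None)[0];P,Q=o1+s[0]*a,o2+s[1]*b
        r.append([*(P+Q)/2,np.linalg.norm(P-Q)])
    return np.array(r)
E
python3 - <<'E'
from h import *
np.set_printoptions(precision=4,suppress=True)
S_t=[(315,149),(154,75),(224,336),(255,151),(123,258),(91,212)]
S_s=[(532,285),(705,240),(462,127),(575,248),(587,119),(628,58)]
print("tri FR,FL,NR,red,green,knob\n",T:=tri(px("top",S_t),px("scene",S_s)))
W=onz("top",px("top",[(174,135),(255,172),(208,275),(127,238)]),.143)[:,:2]
L=np.array([(34,28.5),(34,-28.5),(-34,-28.5),(-34,28.5)])/1000
M=onz("top",px("top",[(154,75),(315,149),(224,336),(62,260)]),.143)[:,:2]
c=(W.mean(0)+M.mean(0))/2
def f(v):
    R=np.array([[np.cos(v[2]),-np.sin(v[2])],[np.sin(v[2]),np.cos(v[2])]]);return (L@R.T+v[:2]-W).ravel()
v=least_squares(f,[*c,0]).x;print("win",W.mean(0),"screws",M.mean(0),"fit",v,"res",f(v)*1e3)
x=M[0]+M[1]-M[2]-M[3];print("yaw screws",np.arctan2(x[1],x[0]))
yaw=(v[2]+np.arctan2(x[1],x[0]))/2
def g(P):
    a=P[:,:2]-c;cs,s=np.cos(yaw),np.sin(yaw);return np.c_[a@[cs,s],a@[-s,cs]]*1e3
print("c",c,"yaw",yaw)
print("gate coords bars L far,L edges(187,178)(171,203),L near; R ...\n",g(onz("top",px("top",[(200,147),(187,178),(171,203),(151,245),(230,160),(207,218),(190,245),(182,264)]),.143)))
print("scene bars\n",g(onz("scene",px("scene",[(612,217),(601,196),(592,180),(577,143),(574,227),(559,182),(553,168),(545,152)]),.143)))
print("knob gate",g(T[5:6]))
E
```

```text
tri FR,FL,NR,red,green,knob
 [[0.597  0.0938 0.1416 0.0017]
 [0.6429 0.1906 0.1404 0.0024]
 [0.4862 0.1465 0.1435 0.001 ]
 [0.5961 0.1296 0.1432 0.0025]
 [0.5328 0.2068 0.142  0.0014]
 [0.5528 0.2138 0.2072 0.0007]]
win [0.5635 0.1663] screws [0.5638 0.1676] fit [ 0.5635  0.1663 -0.4247] res [ 0.8982  1.378  -0.0557 -2.2621 -1.0498 -1.5099  0.2073  2.3939]
yaw screws -0.44709037495319215
c [0.5636 0.167 ] yaw -0.4358787764133839
gate coords bars L far,L edges(187,178)(171,203),L near; R ...
 [[ 33.5126   9.4318]
 [ 13.5671   8.4291]
 [ -3.8144  10.5925]
 [-31.1983  10.518 ]
 [ 33.8809 -10.1248]
 [ -3.0138 -12.6314]
 [-21.6352 -10.414 ]
 [-33.7286 -10.9828]]
scene bars
 [[ 30.8663   9.9646]
 [ 14.2171   9.6077]
 [  1.2516   8.9832]
 [-28.1918  10.8321]
 [ 30.7272 -13.8445]
 [ -3.5125 -10.1608]
 [-14.6375  -9.7455]
 [-27.703   -9.9163]]
knob gate [[-29.6458  37.8852]]
```

```bash
cat >> h.py <<'E'
from scipy.spatial.transform import Rotation as Ro
from station import env
c=np.array([.5636,.1670]);yaw=-.436
def knob(gx,gy):
    v=np.array([gx,gy,100.]);v*=.175/np.linalg.norm(v)
    a,s=np.cos(yaw),np.sin(yaw);return np.array([c[0]+a*v[0]-s*v[1],c[1]+s*v[0]+a*v[1],.040+v[2]])
def units(P):
    o=env.observe();q=o["orientation"];R=Ro.from_quat([*q[1:],q[0]])
    return np.round(R.inv().apply(np.array(P)-o["tcp_pos"])/.05,2)
def gate(): # stem at gate implied by tcp, and force in gate axes
    o=env.observe();a,s=np.cos(yaw),np.sin(yaw);w=o["tcp_pos"][:2]-c;k=np.array([a*w[0]+s*w[1],-s*w[0]+a*w[1]])*1e3
    F=o["wrist_force"];g=k*100/np.sqrt(175**2-k@k)
    print("t",round(float(o["time"]),2),"tcp",np.round(o["tcp_pos"],4),"stem gate",np.round(g,1),"F gate",np.round([a*F[0]+s*F[1],-s*F[0]+a*F[1],F[2]],1),"open",round(float(o["opening"]),4))
E
python3 -c "
from h import *
k=np.array([.5528,.2138,.2072]);print(knob(-17.7,21))
print(units(k+[0,0,.065]),units(k+[0,0,-.018]),Ro.from_quat(np.roll(env.observe()['orientation'],-1)).as_matrix().round(3))"
```

```text
[0.55149129 0.21173669 0.20875132]
[-8.   -2.74 -0.83] [-8.   -2.74  0.83] [[-0.896  0.445 -0.001]
 [ 0.445  0.896 -0.001]
 [ 0.    -0.002 -1.   ]]
```

Emit:
{"fn": "send_rows", "kwargs": {
  "targets": [0,0,-0.83,0,-1,-0.4,-0.83,0,-2.2,-0.8,-0.83,0,-3.4,-1.2,-0.83,0,-4.6,-1.6,-0.83,0,-5.8,-2.0,-0.83,0,-7,-2.4,-0.83,0,-8,-2.74,-0.83,0,-8,-2.74,-0.83,0,-8,-2.74,-0.83,0],
  "grip": 1,
  "squeeze": 20
}}

```text
time: 1.35
tcp_pos: [0.5522, 0.2142, 0.2714]
orientation: [-0.001, 0.229, 0.974, -0.001]
wrist_force: [-0.2, -0.4, -0.8]
opening: 0.0853
```

```bash
python3 -c "
from h import *
gate();k=np.array([.5525,.213,.208]);print(units(k-[0,0,.019]),env.observe()['orientation'])
p,_=env.get_image('scene');cv2.imwrite('pics/s2.png',cv2.resize(p[60:220,230:400],None,fx=3.5,fy=3.5,interpolation=2))"
```

```text
t 1.35 tcp [0.5522 0.2142 0.2714] stem gate [-18.   22.6] F gate [ 0.  -0.4 -0.8] open 0.0853
[-0.02 -0.02  1.65] [-1.13888972e-03  2.28671746e-01  9.73502593e-01 -7.97906939e-04]
```

View pics/s2.png

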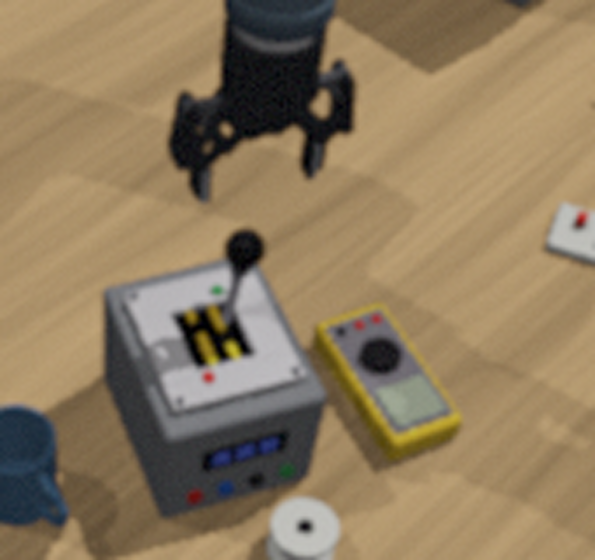

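The open fingers straddle the knob (244,248) from above, with fingertips at about (200,192) and (312,170). I'll descend and close.

Emit:
{"fn": "send_rows", "kwargs": {
  "targets": [0,0,0.5,0,0,-0.02,1.0,0,0,-0.02,1.4,0,0,-0.02,1.65,0,0,-0.02,1.65,0,0,-0.02,1.65,0]
}}

```text
time: 2.15
tcp_pos: [0.5516, 0.2144, 0.1902]
orientation: [-0.0, 0.228, 0.974, -0.0]
wrist_force: [0.5, 0.7, 0.5]
opening: 0.0854
```

Emit:
{"fn": "send_rows", "kwargs": {
  "targets": [0,0,0,0,0,0,0,0,0,0,0,0,0,0,0,0,0,0,0,0,0,0,0,0],
  "grip": 0.3,
  "squeeze": 20
}}

```text
time: 2.9
tcp_pos: [0.5519, 0.2145, 0.1906]
orientation: [0.0, 0.228, 0.974, -0.0]
wrist_force: [-0.4, 0.4, 3.7]
opening: 0.0349
```

```bash
python3 -c "
from h import *
gate()"
```

```text
t 2.9 tcp [0.5519 0.2145 0.1906] stem gate [-18.3  22.7] F gate [-0.5  0.2  3.7] open 0.0349
```

Emit:
{"fn": "send_rows", "kwargs": {
  "targets": [0,0,0,0,0,0,0.05,0,0,0,0.1,0,0,0,0.1,0],
  "grip": 0.55
}}

```text
time: 3.4
tcp_pos: [0.5515, 0.2144, 0.185]
orientation: [-0.0, 0.228, 0.974, -0.0]
wrist_force: [0.2, 0.6, -0.8]
opening: 0.0468
```

Emit:
{"fn": "send_rows", "kwargs": {
  "targets": [0,0,0,0,0,0,0,0,0,0,0,0,0,0,0,0],
  "grip": 0.3,
  "squeeze": 25
}}

```text
time: 3.9
tcp_pos: [0.5516, 0.2144, 0.1852]
orientation: [-0.0, 0.228, 0.974, -0.0]
wrist_force: [-0.7, -0.7, 0.9]
opening: 0.0344
```

```bash
python3 -c "
from h import *
gate()
z=env.observe()['tcp_pos'][2]-knob(-18,21)[2]
print(z)
g0=knob(-18,21.7)
for gx in(-12,-6,0,5): print(gx,units(env.observe()['tcp_pos']+knob(gx,21.7)-g0))"
```

```text
t 3.9 tcp [0.5516 0.2144 0.1852] stem gate [-18.4  22.5] F gate [-0.3 -0.9  0.9] open 0.0344
-0.023511318180293173
-12 [-0.2   0.01 -0.03]
-6 [-0.4   0.02 -0.05]
0 [-0.61  0.03 -0.05]
5 [-0.78  0.03 -0.05]
```

Emit:
{"fn": "send_rows", "kwargs": {
  "targets": [-0.1,0,-0.01,0,-0.2,0.01,-0.03,0,-0.3,0.01,-0.04,0,-0.4,0.02,-0.05,0,-0.5,0.02,-0.05,0,-0.61,0.03,-0.05,0,-0.7,0.03,-0.05,0,-0.78,0.03,-0.05,0,-0.78,0.03,-0.05,0]
}}

```text
time: 5.03
tcp_pos: [0.5874, 0.1982, 0.1874]
orientation: [-0.0, 0.228, 0.974, -0.0]
wrist_force: [-1.3, -0.0, -0.2]
opening: 0.0347
```

```bash
python3 -c "
from h import *
gate()
p,_=env.get_image('scene');cv2.imwrite('pics/s3.png',cv2.resize(p[110:190,250:330],None,fx=7,fy=7,interpolation=2))
g0=knob(5,21.7)
for gy in(18,15,12,8,4,0): print(gy,units(env.observe()['tcp_pos']+knob(5,gy)-g0))"
```

```text
t 5.03 tcp [0.5874 0.1982 0.1874] stem gate [ 4.9 22.5] F gate [-1.2 -0.6 -0.2] open 0.0347
18 [-0.   -0.12 -0.02]
15 [-0.01 -0.22 -0.04]
12 [-0.01 -0.32 -0.05]
8 [-0.01 -0.46 -0.07]
4 [-0.02 -0.6  -0.08]
0 [-0.02 -0.74 -0.08]
```

View pics/s3.png

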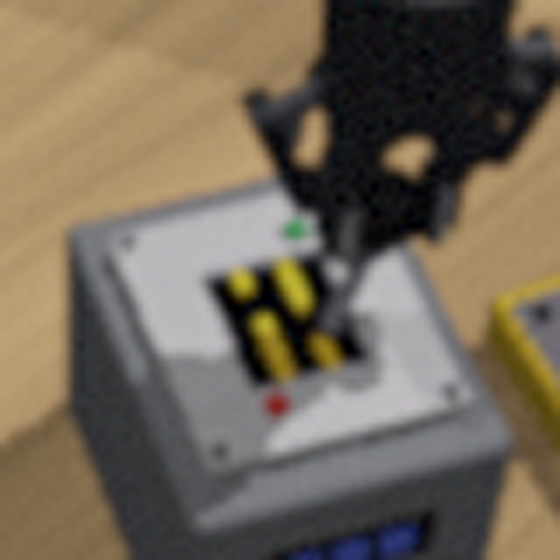

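The stem meets the plate at about (335,318). It stands beside the left bar's gap, which runs from about (305,312) to (315,338). I'll press sideways in small steps.

Emit:
{"fn": "send_rows", "kwargs": {
  "targets": [0,-0.06,-0.01,0,0,-0.12,-0.02,0,0,-0.17,-0.03,0,-0.01,-0.22,-0.04,0,-0.01,-0.22,-0.04,0]
}}

```text
time: 5.7
tcp_pos: [0.583, 0.1884, 0.1899]
orientation: [0.0, 0.228, 0.974, -0.0]
wrist_force: [0.8, 4.2, 1.5]
opening: 0.0346
```

```bash
python3 -c "
from h import *
gate()"
```

```text
t 5.7 tcp [0.583  0.1884 0.1899] stem gate [ 5. 16.] F gate [-1.   4.2  1.5] open 0.0346
```

Emit:
{"fn": "send_rows", "kwargs": {
  "targets": [0,-0.03,0,0,0,-0.06,-0.01,0,0,-0.06,-0.01,0]
}}

```text
time: 6.08
tcp_pos: [0.5816, 0.1854, 0.1904]
orientation: [-0.0, 0.228, 0.974, -0.0]
wrist_force: [0.7, 3.7, 0.6]
opening: 0.0344
```

```bash
python3 -c "
from h import *
gate()"
```

```text
t 6.08 tcp [0.5816 0.1854 0.1904] stem gate [ 4.9 14.1] F gate [-0.9  3.6  0.6] open 0.0344
```

The force holds steady at 3.6 N, so the stem is in the opening. I'll keep going.

Emit:
{"fn": "send_rows", "kwargs": {
  "targets": [0,-0.05,-0.01,0,0,-0.1,-0.02,0,0,-0.15,-0.03,0,0,-0.15,-0.03,0]
}}

```text
time: 6.58
tcp_pos: [0.5783, 0.1783, 0.1921]
orientation: [0.0, 0.228, 0.974, -0.0]
wrist_force: [0.8, 2.6, 2.1]
opening: 0.0346
```

```bash
python3 -c "
from h import *
gate();o=env.observe()['tcp_pos']
for gy in(6,3,1): print(gy,units(o+knob(5,gy)-knob(5,9.5)))"
```

```text
t 6.58 tcp [0.5783 0.1783 0.1921] stem gate [4.9 9.5] F gate [-0.4  2.7  2.1] open 0.0346
6 [-0.   -0.12 -0.01]
3 [-0.01 -0.23 -0.01]
1 [-0.01 -0.3  -0.02]
```

Emit:
{"fn": "send_rows", "kwargs": {
  "targets": [0,-0.06,0,0,0,-0.12,0,0,0,-0.18,0,0,0,-0.24,0,0,0,-0.3,0,0,0,-0.3,0,0]
}}

```text
time: 7.32
tcp_pos: [0.5719, 0.1646, 0.1926]
orientation: [0.0, 0.228, 0.974, -0.0]
wrist_force: [1.5, 3.5, 5.1]
opening: 0.035
```

```bash
python3 -c "
from h import *
gate();o=env.observe()['tcp_pos']
for gx in(0,-4,-8,-12): print(gx,units(o+knob(gx,1)-knob(5,1)))"
```

```text
t 7.33 tcp [0.5719 0.1646 0.1926] stem gate [4.9 0.8] F gate [-0.1  3.8  5.1] open 0.035
0 [ 0.17 -0.   -0.  ]
-4 [ 0.31 -0.01 -0.  ]
-8 [ 0.45 -0.01  0.01]
-12 [ 0.59 -0.01  0.02]
```

Emit:
{"fn": "send_rows", "kwargs": {
  "targets": [0.08,0,-0.02,0,0.17,0,-0.03,0,0.26,0,-0.03,0,0.35,0,-0.03,0,0.45,-0.01,-0.03,0,0.52,-0.01,-0.02,0,0.59,-0.01,-0.01,0,0.59,-0.01,-0.01,0]
}}

```text
time: 8.32
tcp_pos: [0.5446, 0.1771, 0.1926]
orientation: [-0.0, 0.228, 0.974, -0.001]
wrist_force: [1.3, -1.9, -9.0]
opening: 0.0346
```

```bash
python3 -c "
from h import *
gate();o=env.observe()['tcp_pos']
p,_=env.get_image('scene');q,_=env.get_image('top');f=lambda p:cv2.resize(p,None,fx=7,fy=7,interpolation=2)
cv2.imwrite('pics/s4.png',np.hstack([f(p[120:190,265:320]),f(q[175:245,170:225])]))
for gy in(-2,-4,-6,-9,-12,-16,-20): print(gy,units(o+knob(-12,gy)-knob(-12,.8)))"
```

```text
t 8.32 tcp [0.5446 0.1771 0.1926] stem gate [-12.3   0.6] F gate [ 2.  -1.2 -9. ] open 0.0346
-2 [ 0.  -0.1  0. ]
-4 [-0.   -0.17  0.  ]
-6 [-0.   -0.24  0.01]
-9 [-0.01 -0.34  0.01]
-12 [-0.01 -0.44  0.03]
-16 [-0.02 -0.58  0.04]
-20 [-0.02 -0.71  0.07]
```

View pics/s4.png

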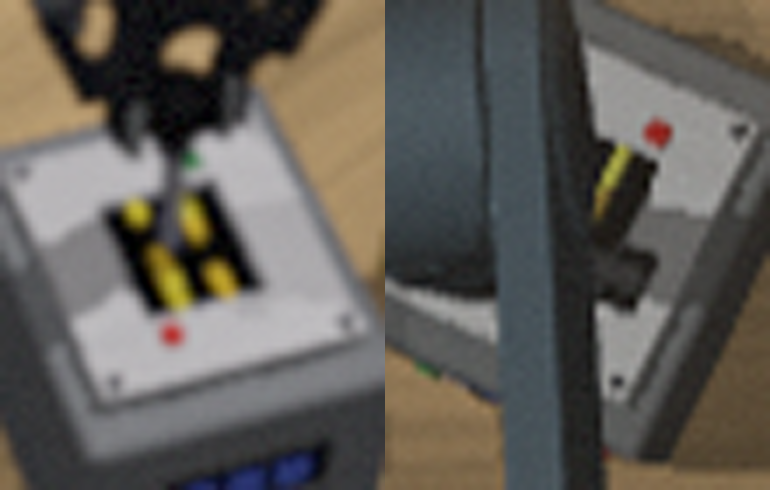

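In the scene part, the stem meets the plate near (172,238). The right bar's gap spans from about (138,225) to (155,250), level with the stem. I'll lower the tool slightly to ease the vertical load, then press sideways gently.

Emit:
{"fn": "send_rows", "kwargs": {
  "targets": [0,0,0.02,0,0,-0.05,0.02,0,0,-0.1,0.02,0,0,-0.14,0.02,0,0,-0.17,0.02,0,0,-0.17,0.02,0]
}}

```text
time: 9.18
tcp_pos: [0.5415, 0.1695, 0.1924]
orientation: [0.001, 0.228, 0.974, -0.0]
wrist_force: [0.4, 3.2, 2.7]
opening: 0.0343
```

```bash
python3 -c "
from h import *
gate()"
```

```text
t 9.18 tcp [0.5415 0.1695 0.1924] stem gate [-12.2  -4.1] F gate [-0.9  3.   2.7] open 0.0343
```

Emit:
{"fn": "send_rows", "kwargs": {
  "targets": [0,-0.04,0,0,0,-0.08,0,0,0,-0.1,0,0,0,-0.1,0,0]
}}

```text
time: 9.68
tcp_pos: [0.5393, 0.1651, 0.1925]
orientation: [0.001, 0.228, 0.974, -0.0]
wrist_force: [1.9, 3.6, 2.4]
opening: 0.0344
```

```bash
python3 -c "
from h import *
gate()"
```

```text
t 9.68 tcp [0.5393 0.1651 0.1925] stem gate [-12.2  -6.9] F gate [0.2 4.1 2.4] open 0.0344
```

The stem has passed the bar face at low force, so it's in the opening.

Emit:
{"fn": "send_rows", "kwargs": {
  "targets": [0,-0.05,0.01,0,0,-0.1,0.02,0,0,-0.15,0.02,0,0,-0.2,0.03,0,0,-0.2,0.03,0]
}}

```text
time: 10.3
tcp_pos: [0.5347, 0.1556, 0.191]
orientation: [0.001, 0.228, 0.974, -0.001]
wrist_force: [1.2, 2.3, 4.1]
opening: 0.0339
```

```bash
python3 -c "
from h import *
gate();o=env.observe()['tcp_pos']
for gy in(-15,-18,-20): print(gy,units(o+knob(-12,gy)-knob(-12,-12.5)))"
```

```text
t 10.3 tcp [0.5347 0.1556 0.191 ] stem gate [-12.4 -13.1] F gate [0.1 2.6 4.1] open 0.0339
-15 [-0.   -0.08  0.01]
-18 [-0.01 -0.18  0.03]
-20 [-0.01 -0.25  0.04]
```

Emit:
{"fn": "send_rows", "kwargs": {
  "targets": [0,-0.06,0.01,0,0,-0.12,0.02,0,0,-0.18,0.03,0,-0.01,-0.24,0.04,0,-0.01,-0.24,0.04,0]
}}

```text
time: 10.92
tcp_pos: [0.5296, 0.1441, 0.189]
orientation: [0.0, 0.228, 0.974, -0.001]
wrist_force: [0.3, 1.5, 3.3]
opening: 0.0341
```

```bash
python3 -c "
from h import *
gate();o=env.observe()['tcp_pos']
for gx in(-6,0,6,12,18,22,26,28): print(gx,units(o+knob(gx,-20)-knob(-12,-20)))"
```

```text
t 10.93 tcp [0.5296 0.1441 0.189 ] stem gate [-12.5 -20.6] F gate [-0.4  1.4  3.3] open 0.0341
-6 [-0.2   0.   -0.02]
0 [-0.41  0.01 -0.02]
6 [-0.61  0.01 -0.02]
12 [-0.82  0.02  0.  ]
18 [-1.02  0.03  0.03]
22 [-1.15  0.04  0.05]
26 [-1.27  0.05  0.08]
28 [-1.33  0.05  0.1 ]
```

Emit:
{"fn": "send_rows", "kwargs": {
  "targets": [-0.12,0,-0.01,0,-0.24,0,-0.02,0,-0.36,0.01,-0.02,0,-0.48,0.01,-0.02,0,-0.6,0.01,-0.02,0,-0.72,0.02,-0.01,0,-0.84,0.02,0,0,-0.95,0.03,0.02,0,-1.05,0.03,0.03,0,-1.05,0.03,0.03,0]
}}

```text
time: 12.18
tcp_pos: [0.5771, 0.1219, 0.1868]
orientation: [-0.0, 0.229, 0.974, -0.001]
wrist_force: [-0.9, -1.1, -0.7]
opening: 0.0345
```

```bash
python3 -c "
from h import *
gate();o=env.observe()['tcp_pos']
for gx in(22,25,27,29): print(gx,units(o+knob(gx,-20)-knob(19,-20)))"
```

```text
t 12.18 tcp [0.5771 0.1219 0.1868] stem gate [ 18.6 -20.9] F gate [-0.4 -1.3 -0.7] open 0.0345
22 [-0.1   0.01  0.02]
25 [-0.19  0.01  0.04]
27 [-0.25  0.02  0.06]
29 [-0.32  0.02  0.07]
```

Emit:
{"fn": "send_rows", "kwargs": {
  "targets": [-0.06,0,0.01,0,-0.12,0.01,0.02,0,-0.18,0.01,0.04,0,-0.24,0.01,0.05,0,-0.24,0.01,0.05,0]
}}

```text
time: 12.8
tcp_pos: [0.5882, 0.1169, 0.1842]
orientation: [-0.0, 0.229, 0.974, -0.001]
wrist_force: [-1.4, 0.5, -0.3]
opening: 0.0346
```

Emit:
{"fn": "send_rows", "kwargs": {
  "targets": [-0.03,0,0.01,0,-0.06,0,0.02,0,-0.06,0,0.02,0]
}}

```text
time: 13.18
tcp_pos: [0.5912, 0.1155, 0.1833]
orientation: [-0.0, 0.229, 0.973, -0.001]
wrist_force: [-1.3, -0.7, 0.7]
opening: 0.0345
```

```bash
python3 -c "
from h import *
gate()"
```

```text
t 13.18 tcp [0.5912 0.1155 0.1833] stem gate [ 28.3 -21.2] F gate [-0.9 -1.1  0.7] open 0.0345
```

Emit:
{"fn": "send_rows", "kwargs": {
  "targets": [-0.03,0,0.01,0,-0.06,0,0.02,0,-0.06,0,0.02,0]
}}

```text
time: 13.55
tcp_pos: [0.5928, 0.1148, 0.1827]
orientation: [-0.001, 0.229, 0.974, -0.001]
wrist_force: [-8.8, 1.8, 7.0]
opening: 0.0342
```

```bash
python3 -c "
from h import *
gate()"
```

```text
t 13.55 tcp [0.5928 0.1148 0.1827] stem gate [ 29.5 -21.3] F gate [-8.7 -2.1  7. ] open 0.0342
```

The 8.7 N fore-aft reaction shows the end stop has been reached. I'll ease off, open the gripper and retreat upward.

Emit:
{"fn": "send_rows", "kwargs": {
  "targets": [0,0,0,0,0,0,0,0,0,0,0,0,0,0,0,0],
  "grip": 0.9
}}

```text
time: 14.05
tcp_pos: [0.5929, 0.1147, 0.1826]
orientation: [-0.001, 0.229, 0.974, -0.001]
wrist_force: [-0.2, 0.1, -0.0]
opening: 0.0763
```

Emit:
{"fn": "send_rows", "kwargs": {
  "targets": [0,0,-0.3,0,0,0,-0.8,0,0,0,-1.5,0,0,0,-2.3,0,0,0,-2.3,0]
}}

```text
time: 14.68
tcp_pos: [0.5955, 0.1149, 0.3034]
orientation: [0.003, 0.229, 0.974, -0.0]
wrist_force: [-0.3, 0.1, -0.5]
opening: 0.0768
```

Emit:
{"fn": "send_rows", "kwargs": {
  "targets": [0.8,0,0,0,1.6,0,0,0,2.4,0,0,0,3,0,0,0,3,0,0,0,3,0,0,0]
}}

```text
time: 15.42
tcp_pos: [0.4616, 0.1815, 0.3026]
orientation: [0.004, 0.229, 0.974, -0.0]
wrist_force: [0.4, 0.2, -0.4]
opening: 0.077
```

```bash
python3 -c "
from h import *
gate()
p,_=env.get_image('scene');q,_=env.get_image('top');f=lambda p:cv2.resize(p,None,fx=5,fy=5,interpolation=2)
cv2.imwrite('pics/s5.png',np.hstack([f(p[115:215,255:330]),f(q[155:255,150:225])]))"
```

```text
t 15.43 tcp [0.4616 0.1815 0.3026] stem gate [-69.7 -21.2] F gate [ 0.3  0.4 -0.4] open 0.077
```

View pics/s5.png

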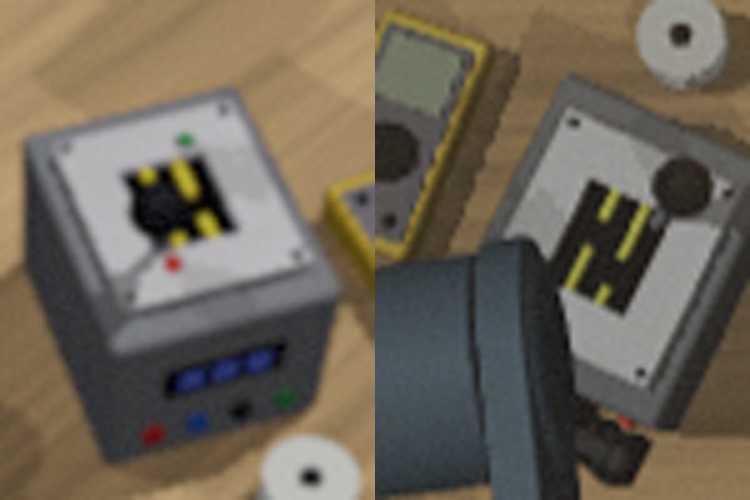

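The stem stands in the last lane next to the red dot. The knob is at (682,187) in the top part and (158,207) in the scene part. I'll triangulate it as a check, then hand in.

```bash
python3 -c "
from h import *
print(tri([[150+307/5-.4,155+37.4-.4]],[[255+31.6-.4,115+41.4-.4]]),knob(29,-21),knob(26,-21))
print(env.finish_job())"
```

```text
[[0.59192176 0.11594016 0.20537828 0.00169935]] [0.59229801 0.11545958 0.20475743] [0.58799674 0.11718134 0.2059756 ]
the job is handed in; nothing more can be done
None
```

I took the lever from the idle lane through both openings, pushed it against the end of the last lane beside the red dot, and let go. I handed the job in at about 15.5 s; the hand-in gave no verdict.

- **Openings:** I read them from the two camera views, at about gate x = +5 mm for the left bar and −12 mm for the right bar. Both crossings went through on the first try, with no more than about 4 N sideways at the wrist.
- **End stop:** Felt as an 8.7 N fore-aft reaction at the wrist, with the stem at about gate (29.5, −21.3) mm by my reckoning. The largest single reading of the run was 9 N vertically in the middle lane, because I had raised the tool slightly too far. I read forces only at the end of each move, so a brief peak could have been missed.
- **After release:** The knob triangulates to (0.592, 0.116, 0.205) m. That is within 1 mm of the computed fully-home position (0.592, 0.115, 0.205) m. The arm is clear of everything and reads near-zero force.
- **Bystanders:** The last picture shows the multimeter and reel in place. The mug and screwdriver were outside that crop, but the arm never went near them.

No check failed or disagreed.

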